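# Feel for the release notch of a test fixture

### The arm

A 6-joint arm with a two-finger parallel gripper is mounted at the origin on the work surface. World frame = base frame: x ahead of the robot, y to its left, z up, the work surface at z = 0. Lengths are in m, angles in rad, forces in N, time in s.
With the tool pointing down it reaches from about 0.275 to 0.825 m from the base axis. Payload 5.2 kg.
Tool frame: the origin (TCP) lies between the finger pads; the fingertips stand 8 mm ahead of it and the grasp point (between the pads) lies 11 mm behind it; z points along the fingers, y is the direction in which the jaws open and shut (so a half turn about z gives the same grasp; the last joint's range is limited). The gripper opens to 93 mm and grips with 3 to 60 N. Pads are 15 mm wide; open, the fingers measure 128 mm over their backs; the gripper's body (75 mm by 188 mm) begins 65 mm behind the grasp point.
Start: joints at [1.122, 0.259, 1.535, -0, 1.348, -0.203], TCP at [0.134, 0.533, 0.227] pointing down, gripper open.
Joint ranges: [-3.14, 3.14], [-0.91, 2.08], [0.19, 2.58], [-1.22, 4.36], [0.22, 2.71], [-3.12, 3.12]. Speed limits (rad/s): [2.57, 2.57, 3.14, 3.14, 3.14, 3.14].

### API

Orientations are given as a rotation vector (axis times angle).
In Python, from plant import read_state, optics, ticket gives the robot as it stands.
- The arm moves only by the shell command python3 -m creep 'ROWS' [FORCE]. ROWS is JSON, a list of rows, each an object with "gripper": the closure, from -1 (fully open) to 1 (shut); "travel": the shift along the tool's x, y, z in m, a list of three; "turn": the turn about the tool's z in rad. In form: [{"gripper": gripper, "travel": [tx, ty, tz], "turn": turn}, ...]. A call has 1 to 20 rows; each row shifts and turns the pose as measured when the row begins, along the tool's axes as they then stand; what a row does not reach is not made up. A row lasts 1/8 s, in which the tool goes at most 62.5 mm and 10.7 degrees, less where a joint would pass 70% of its speed; a pose out of reach is approached as far as the arm can. A call with a gripper value outside its range is refused whole. The fingers move at their own pace and stop on an object; FORCE is the grip in N (left out, the last holds). Time passes only in rows, so rows that do not move let the fingers close. It gives the time, the measured TCP pose, the force and the opening at its end, in the units of the state.
- read_state(): the state, without advancing time (a new reading comes with each control period).
- optics.capture(name): name is "scene" or "top"; returns the picture (400x640x3 uint8, red, green, blue); there is no depth.
- optics.camera_params(name): a dict with "intrinsics" (3x3 intrinsics, pixels), "dist" ([k1, k2, p1, p2, k3] as OpenCV has them; the pictures are not rectified), "R" (3x3) and "t" (3): a world point X has camera coordinates R X + t. Camera axes: x right, y down, z forward; pixel columns grow to the right and rows downward; lengths in m; the calibration is good to about 2 mm. A picture is of the moment at which its call begins. camera_params takes no time and is no camera call.
- ticket.close_job(): hands the job in, once; it reports no verdict.
The state is a dict: "time_s": time; "joint_pos": joint angles; "joint_velocities": joint speeds; "effort": joint torques, N m; "eef_pos": TCP position; "ee_rot": TCP orientation; "force": force on the tool from outside, world axes, zero at the start; "wrist_torque": the same for the moment, N m; "opening": finger opening in m.
Only numpy, scipy, OpenCV 4.12 (cv2) and the standard library are available. Lean on these libraries where they do the work, as an engineer would, in place of code of your own. Each camera call takes 0.05 s, during which the arm holds its last target. There are 200 camera calls.

### The job

The cover of the grey board-test fixture is let go by a catch sunk in a notch somewhere along the black strip of its front ledge. Put a fingertip on the grey left end of the ledge, run it to the right along the black strip until it finds the notch, then press the catch inside fully down so that the cover pops up, and come away. Do not touch the cover itself, and leave the things lying about where they are.

Things in the scene. Friction and masses are not known exactly. Their poses are not given: they have to be found in the camera images.
- fixture: Grey board-test fixture, fixed to the table, 340 mm wide. Origin on the table under the middle of its front ledge; x points away from the robot into the case, y left along the ledge, z up. The ledge, on the robot's side, is a flat step 34 mm deep (x -17 to +17 mm), its top 70 mm up: black strip at y +75 to -75 mm, grey ends beyond. The case behind it (x 17 to 223 mm) is 80 mm high
- left_end: Fixed grey left end of the ledge: 34 mm deep, 95 mm long (fixture y +75 to +170 mm), its top 70.4 mm above the table, practically level with the black strip; origin 30.4 mm below the middle of its top, axes as the fixture's
- left_end_top (a point): Point on the top of the grey left end, in the middle of its depth, 27.5 mm to the left of where the black strip begins
- strip_left (a point): Left end of the black strip, on its top, in the middle of its depth. The strip is 150 mm long and rigid, with one notch 40 mm long, open across the whole depth of the ledge; the notch's middle lies anywhere from 40 to 127 mm to the right of this point
- strip_right (a point): Right end of the black strip, on its top, in the middle of its depth
- catch (a joint): How far the catch has been pressed, in m: 0 untouched, 0.010 fully down. The catch is a black plate that fills the notch, its top 8 mm below the strip's top (18 mm when fully down). It goes straight down under about 10 N and stays where it is left
- cover (a joint): Angle of the cover, in rad: 0 shut; the catch lifts it as it goes down, to 0.15 when the catch is fully down
- cover_front (a point): Middle of the near edge, on top, of the clear flat cover with a grey frame and a small black knob on top of the case, hinged at its far edge: 180 mm deep, 200 mm wide, 84 to 90 mm above the table when shut, near edge at fixture x = 30 mm; knob top at 105 mm. Popped up, its near edge stands 27 mm higher, the knob's top at about 125 mm. Not to be touched
- pin_jar: Small glass jar with a steel cap, 34 mm wide, 40 mm high, standing on the case (80 mm up) to the left of the cover; origin under its foot. Leave alone
- adapter: Small black adapter block, 45 x 25 x 18 mm, lying on the case (80 mm up) to the right of the cover; origin under it. Leave alone
- tape: Green tape roll, 70 mm across, 18 mm high, on the table; origin under its centre. Leave alone
- white_box: White plastic box, 75 x 60 x 45 mm, on the table between robot and fixture; origin under it. Leave alone
- screwdriver: Screwdriver lying on the table; origin under its middle. Leave alone
- mug: White mug, 80 mm wide, 95 mm high, on the table; origin under its foot. Leave alone
- cleaner: White bottle, 52 mm wide, 130 mm high, on the table; origin under its foot. Leave alone

How it is judged:
On the way, in this order (a step that is already met when the one before it is completed fails the run):
1. a fingertip touches the grey left end of the ledge while the catch is untouched (contact force between the fingers and left_end above 0.3 N and value of joint catch below 0.001 m), for 0.05 s.
2. the fingertip has gone on from the grey left end to feel along the strip, the catch not yet pressed (contact force between the fingers and anything else above 0.2 N and contact force between the fingers and left_end below 0.05 N and value of joint catch below 0.002 m), for 0.1 s.
3. the catch in the notch is pressed fully down by the fingers (value of joint catch above 0.0085 m and contact force between the fingers and anything else above 0.2 N), for 0.05 s.
At the end, for the whole second after the job is handed in: The catch stays pressed by at least 8.5 of its 10 mm, the cover stands popped up by more than 0.12 rad and at rest, and every loose thing is within 20 mm of where it was (value of joint catch above 0.0085 m and value of joint cover above 0.12 rad and velocity of joint cover below 0.05 rad/s and distance of each of pin_jar, adapter, tape, white_box, screwdriver, mug, cleaner from where it was at the start of the episode below 0.02 m); the robot touches nothing.
It fails at once if the cover is touched (more than 1 N) (contact force between cover and anything else above 1 N).
It fails at once if a loose thing is lifted or shoved more than 20 mm (distance of any of pin_jar, adapter, tape, white_box, screwdriver, mug, cleaner from where it was at the start of the episode above 0.02 m).
It also fails if it takes over 48 s, if anything falls off the work surface, if the arm or the gripper's body presses on something with over 40 N, if the wrist force passes 120 N, or if a joint passes its speed limit or range.

## Working session

There is one attempt and no reset: what is moved stays moved. The work goes in short steps, Python scripts to look and compute and a shell command to move; the robot and the scene stay as the last step left them, time stands still between calls to the robot, and variables do not carry over. Pictures are saved under pics/ and viewed, about 8 in all and at most 12, crops included, and the job is handed in when it is done.

```bash
ls; mkdir -p pics
python3 - <<'E'
from plant import read_state, optics
import cv2
for n in ["scene","top"]:
    cv2.imwrite(f"pics/{n}0.png",optics.capture(n)[:,:,::-1]); p=optics.camera_params(n); print(n,p)
print(read_state())
E
```

```text
pics
scene {'intrinsics': array([[361.49877023,   0.        , 316.99859052],
       [  0.        , 361.49877023, 200.95610553],
       [  0.        ,   0.        ,   1.        ]]), 'dist': array([0.01905395, 0.        , 0.        , 0.        , 0.        ]), 'R': array([[-0.19740341,  0.98017993, -0.01670952],
       [ 0.6632093 ,  0.12097601, -0.73859206],
       [-0.72193166, -0.1568825 , -0.67394552]]), 't': array([ 0.09215949, -0.34345048,  1.50671722])}
top {'intrinsics': array([[421.67803715,   0.        , 325.11188462],
       [  0.        , 421.67803715, 195.23865715],
       [  0.        ,   0.        ,   1.        ]]), 'dist': array([0.00315177, 0.        , 0.        , 0.        , 0.        ]), 'R': array([[-0.01096275, -0.99987896,  0.01104015],
       [-0.98983565,  0.00928571, -0.14191254],
       [ 0.14179285, -0.01248368, -0.98981763]]), 't': array([0.01736364, 0.59048462, 1.3391416 ])}
{'time_s': 0.1, 'joint_pos': array([ 1.12219542e+00,  2.59213307e-01,  1.53591305e+00, -5.18929031e-06,
        1.34801255e+00, -2.02799320e-01]), 'joint_velocities': array([ 1.34445420e-03, -2.88258175e-03, -1.11971818e-03,  1.70986807e-04,
        7.35221873e-05,  6.08232858e-04]), 'effort': array([ 3.82946106e-03, -4.38212442e+01, -2.84645015e+01,  7.21417554e-02,
        3.62473098e-02, -4.66973813e-05]), 'eef_pos': array([0.13361069, 0.5330549 , 0.22595573]), 'ee_rot': array([-3.85071013e-01, -3.11740936e+00,  2.30335172e-03]), 'force': array([ 0.78507769, -0.7531185 , -0.67191229]), 'wrist_torque': array([ 0.00347726,  0.04456392, -0.03750276]), 'opening': 0.09311072064291873}
```

View pics/scene0.png

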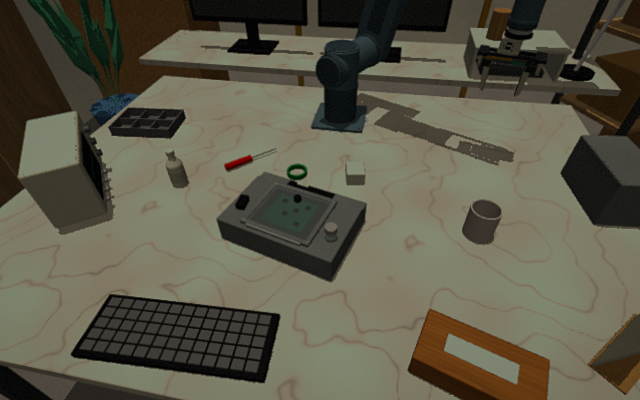

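View pics/top0.png

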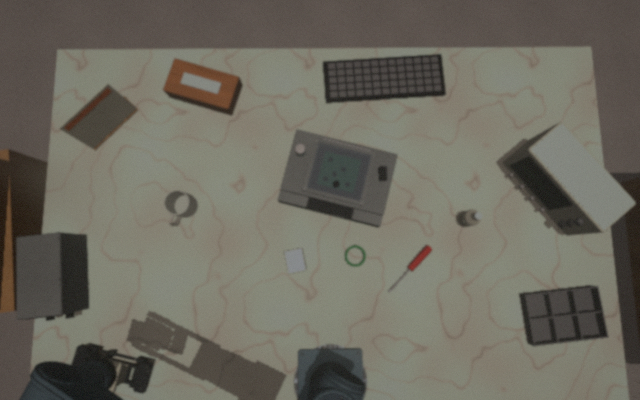

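The scene view has the fixture at about (292,222), with the robot behind it. In the top view the fixture is at about (338,178), with the black strip along its lower edge from (304,203) to (353,218). Next I enlarge the top view and measure the strip.

```bash
cat > h.py <<'E'
import numpy as np, cv2
from plant import optics
P={n:optics.camera_params(n) for n in("scene","top")}
def ray(n,uv):
    p=P[n]; u=cv2.undistortPoints(np.array([[uv]],float),p["intrinsics"],p["dist"])[0,0]
    return -p["R"].T@p["t"], p["R"].T@np.r_[u,1]
def onz(n,uv,z):
    c,d=ray(n,uv); return c+d*(z-c[2])/d[2]
def tri(a,b):
    (c,d),(e,f)=ray("top",a),ray("scene",b)
    s=np.linalg.lstsq(np.c_[d,-f],e-c,rcond=None)[0]
    return (c+d*s[0]+e+f*s[1])/2, np.linalg.norm(c+d*s[0]-e-f*s[1])
def proj(n,X):
    p=P[n]; return cv2.projectPoints(np.atleast_2d(X).astype(float),cv2.Rodrigues(p["R"])[0],p["t"],p["intrinsics"],p["dist"])[0][:,0]
E
python3 - <<'E'
import cv2,numpy as np
from h import *
t=cv2.imread("pics/top0.png"); s=cv2.imread("pics/scene0.png")
g=t.max(2).astype(int); m=np.uint8(g<45)*255; m[:185]=0;m[235:]=0;m[:,:275]=0;m[:,400:]=0
n,l,st,c=cv2.connectedComponentsWithStats(m)
for i in range(1,n):
    if st[i,4]>40:
        r=cv2.minAreaRect(np.argwhere(l==i)[:,::-1].astype(np.float32)); print(st[i],c[i],cv2.boxPoints(r).round(1).tolist())
a=cv2.resize(t[120:235,270:405],None,fx=5,fy=5,interpolation=cv2.INTER_CUBIC)
b=cv2.resize(s[165:280,210:372],None,fx=4.8,fy=4.8,interpolation=cv2.INTER_CUBIC)
cv2.imwrite("pics/a.png",np.clip(a*1.8,0,255).astype(np.uint8));cv2.imwrite("pics/b.png",np.clip(b*1.8,0,255).astype(np.uint8))
E
```

```text
[308 199  44  19 316] [329.79746835 207.63607595] [[307.6000061035156, 207.39999389648438], [310.1000061035156, 197.8000030517578], [352.20001220703125, 208.3000030517578], [349.79998779296875, 217.89999389648438]]
```

View pics/a.png

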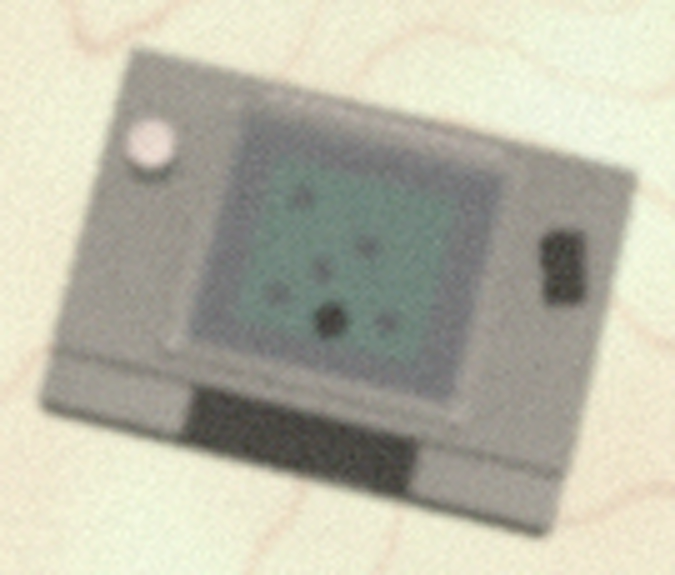

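View pics/b.png

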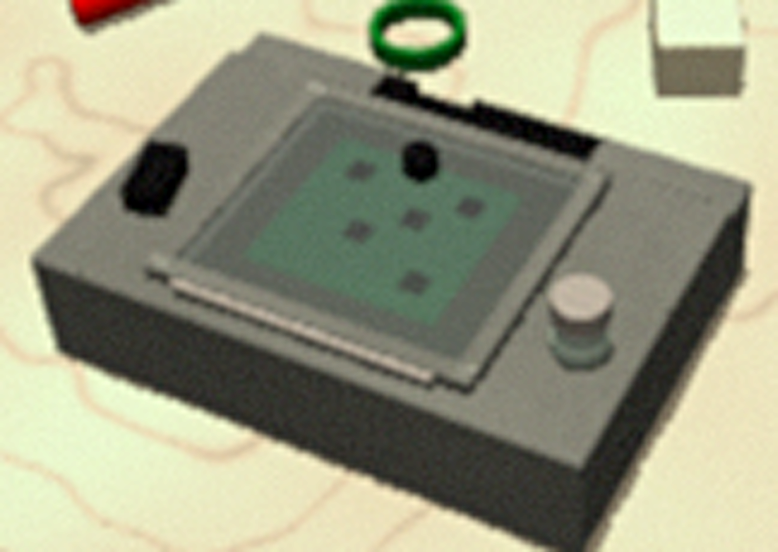

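Enlarged views: in the top one, the strip's corners are at crop (195,385), (418,437), (405,495) and (178,440), and the ledge runs from (42,405) to (548,533). In the scene one, the notch shows as a gap in the black strip at crop x about 418–473, near the strip's right end. Next I compute the fixture frame.

```bash
cat > fx.py <<'E'
from h import *
A=lambda x,y:(x/5+270-.4,y/5+120-.4)
B=lambda x,y:(x/4.8+210-.4,y/4.8+165-.4)
E
python3 - <<'E'
from fx import *
np.set_printoptions(precision=4,suppress=True)
# heights by two views: case back corners, strip back left/right
for nm,a,b in [("case far-left",(135,48),(582,468)),("case far-right",(636,175),(35,262)),("strip back-left",(195,385),(600,150)),]:
    print(nm,*tri(A(*a),B(*b)))
fl,fr=onz("top",A(135,50),.08),onz("top",A(636,177),.08)
ll,lr=onz("top",A(42,403),.07),onz("top",A(548,530),.07)
print("far",fl,fr,np.linalg.norm(fl-fr),"front",ll,lr,np.linalg.norm(ll-lr))
print("depth",np.linalg.norm((fl+fr)/2-(ll+lr)/2))
yl=(ll-lr+fl-fr)[:2]; yaw=np.arctan2(yl[1],yl[0])-np.pi/2
yaws=[np.arctan2((q-p)[1],(q-p)[0])-np.pi/2 for p,q in((fr,fl),(lr,ll))]; print("yaw",yaw,yaws)
c,s=np.cos(yaw),np.sin(yaw); R=np.array([[c,-s],[s,c]])
O=((fl+fr)[:2]/2-R@[.223,0]+(ll+lr)[:2]/2-R@[-.017,0])/2; print("O",O)
F=lambda p:R.T@(p[:2]-O)
for n,f,pts,z in(("top",A,[(195,385),(178,440),(418,437),(405,493)],.07),("scene",B,[(600,143),(473,104),(418,95),(378,82)],.07)):
    for p in pts: print(n,p,F(onz(n,f(*p),z)))
for n,p,z in [("white",(295,261),.045),("tape",(355,256),.018)]: print(n,F(onz("top",p,z)))
print("jar",F(onz("top",A(150,142),.12)),"knob",F(onz("top",A(331,318),.105)))
for q in [(0,.1025),(-.006,.1025),(0,.075),(0,-.075)]: print(q,O+R@q)
np.savez("fix.npz",O=O,R=R,yaw=yaw)
E
```

```text
case far-left [0.804  0.1026 0.0773] 0.00033551889917065507
case far-right [ 0.7169 -0.2225  0.0759] 0.0005100249939226816
strip back-left [0.5796 0.0694 0.0864] 0.010511014555616581
far [0.8018 0.1023 0.08  ] [ 0.7145 -0.2215  0.08  ] 0.3353111329720429 front [0.572  0.1626 0.07  ] [ 0.4875 -0.1592  0.07  ] 0.3327218353293975
depth 0.23671015597789555
yaw -0.2602108252503341 [np.float64(-0.2635511498506782), np.float64(-0.2568445055807167)]
O [ 0.5444 -0.0025]
top (195, 385) [0.0197 0.0747]
top (178, 440) [-0.0173  0.0763]
top (418, 437) [ 0.0226 -0.0718]
top (405, 493) [-0.0143 -0.0723]
scene (600, 143) [-0.0094  0.0734]
scene (473, 104) [-0.0093 -0.013 ]
scene (418, 95) [-0.0024 -0.0481]
scene (378, 82) [-0.0029 -0.0772]
white [-0.1888  0.066 ]
tape [-0.1256 -0.1183]
jar [0.1552 0.1378] knob [0.0775 0.0006]
(0, 0.1025) [0.5708 0.0966]
(-0.006, 0.1025) [0.565  0.0981]
(0, 0.075) [0.5637 0.07  ]
(0, -0.075) [ 0.5251 -0.0749]
```

```bash
cat > go.py <<'E'
import sys,numpy as np
from scipy.spatial.transform import Rotation as Ro
from plant import read_state
np.set_printoptions(precision=4,suppress=True)
f=np.load("fix.npz");O,R,yaw=f["O"],f["R"],float(f["yaw"])
s=read_state();M=Ro.from_rotvec(s["ee_rot"]).as_matrix()
fp=R.T@(s["eef_pos"][:2]-O)
fz=s["eef_pos"][2]-.008
ty=M[:,1]; a=np.arctan2(ty[1],ty[0])-yaw
print("t",s["time_s"],"fixture xy",fp,"tip z",round(fz,4),"tool y vs fix x (about world z)",a,"tool z",M[:,2],"q6",s["joint_pos"][5],"F",R.T@s["force"][:2],s["force"][2],"op",s["opening"])
if len(sys.argv)>3:
    g=np.array(list(map(float,sys.argv[1:4])));d=np.r_[O+R@g[:2],g[2]+.008]-s["eef_pos"]
    print("travel tool",M.T@d)
E
python3 go.py -0.006 0.1025 0.11
```

```text
t 0.1 fixture xy [-0.5348  0.4118] tip z 0.218 tool y vs fix x (about world z) 1.5852069451850266 tool z [-0.0007 -0.0014 -1.    ] q6 -0.202799320099119 F [ 0.9524 -0.5258] -0.6719122903724042 op 0.09311072064291873
travel tool [-0.5243 -0.3167  0.1083]
```

```bash
python3 -m creep '[{"gripper":1,"travel":[-0.05,-0.03,0],"turn":0},{"gripper":1,"travel":[-0.05,-0.03,0],"turn":0},{"gripper":1,"travel":[-0.05,-0.03,0],"turn":0},{"gripper":1,"travel":[-0.05,-0.03,0],"turn":0},{"gripper":1,"travel":[-0.05,-0.03,0],"turn":0},{"gripper":1,"travel":[-0.05,-0.03,0],"turn":0},{"gripper":1,"travel":[-0.05,-0.03,0],"turn":0},{"gripper":1,"travel":[-0.05,-0.03,0],"turn":0},{"gripper":1,"travel":[0,0,0],"turn":0.17},{"gripper":1,"travel":[0,0,0],"turn":0.17},{"gripper":1,"travel":[0,0,0],"turn":0.17},{"gripper":1,"travel":[0,0,0],"turn":0.17},{"gripper":1,"travel":[0,0,0],"turn":0.17},{"gripper":1,"travel":[0,0,0],"turn":0.17},{"gripper":1,"travel":[0,0,0],"turn":0.17},{"gripper":1,"travel":[0,0,0],"turn":0.17}]' 20; python3 go.py -0.006 0.1025 0.11
```

```text
time_s: 2.1
eef_pos: [0.4709, 0.1908, 0.219]
ee_rot: [-2.303, -2.129, 0.018]
force: [0.2, -0.2, 0.7]
opening: 0.0004
t 2.1 fixture xy [-0.1207  0.1678] tip z 0.211 tool y vs fix x (about world z) 0.18174822930823437 tool z [-0.0116 -0.0045 -0.9999] q6 0.24589318104509103 F [ 0.2227 -0.1674] 0.6657061128620128 op 0.0003793117891195756
travel tool [-0.0844  0.1022  0.1003]
```

```bash
python3 -m creep '[{"gripper":1,"travel":[-0.028,0.034,0],"turn":0},{"gripper":1,"travel":[-0.028,0.034,0],"turn":0},{"gripper":1,"travel":[-0.028,0.034,0],"turn":0},{"gripper":1,"travel":[0,0,0],"turn":0.15},{"gripper":1,"travel":[0,0,0],"turn":0.032},{"gripper":1,"travel":[0,0,0.03],"turn":0},{"gripper":1,"travel":[0,0,0.03],"turn":0},{"gripper":1,"travel":[0,0,0],"turn":0}]'; python3 go.py -0.006 0.1025 0.09
python3 - <<'E'
from h import *
import cv2
t=optics.capture("top")[120:235,270:405,::-1];s=optics.capture("scene")[110:280,210:380,::-1]
a=cv2.resize(t,(587,500),interpolation=cv2.INTER_CUBIC)[:,:400];b=cv2.resize(s,(500,500),interpolation=cv2.INTER_CUBIC)[:,100:]
cv2.imwrite("pics/c.png",np.clip(np.hstack([a,b])*1.8,0,255).astype(np.uint8))
E
```

```text
time_s: 3.1
eef_pos: [0.5654, 0.0971, 0.1545]
ee_rot: [-2.484, -1.912, 0.024]
force: [-0.2, 0.4, 0.1]
opening: 0.0002
t 3.1 fixture xy [-0.0053  0.1016] tip z 0.1465 tool y vs fix x (about world z) 0.0014392053840517893 tool z [-0.0162 -0.0041 -0.9999] q6 0.2388094944347851 F [-0.2962  0.3802] 0.12011978801679872 op 0.00021199969650898372
travel tool [0.0014 0.0001 0.0565]
```

View pics/c.png

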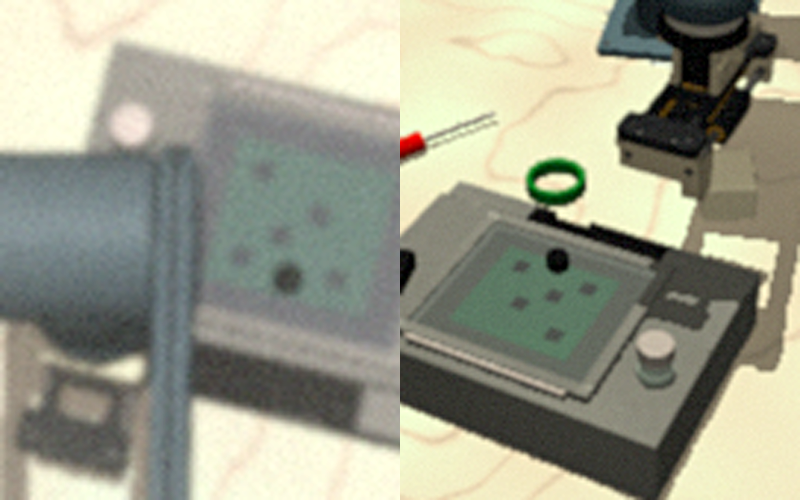

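Run:
```python
from h import *
from plant import read_state
from scipy.spatial.transform import Rotation as Ro
s=read_state();M=Ro.from_rotvec(s["ee_rot"]).as_matrix();p=s["eef_pos"]
for z in (.008,-.04,-.076,-.12):
    for y in (-.09,0,.09):
        X=p+M@[0,y,z]; u=proj("scene",X)[0];v=proj("top",X)[0]
        print(z,y,"scenecrop",((u-[210,110])/.34-[100,0]+[400,0]).round(),"topcrop",((v-[270,120])*4.348).round(), u.round(1))
print(M)
```

```text
0.008 -0.09 scenecrop [730. 144.] topcrop [ 85. 465.] [356.1 158.8]
0.008 0 scenecrop [693. 196.] topcrop [118. 340.] [343.8 176.8]
0.008 0.09 scenecrop [653. 256.] topcrop [151. 216.] [329.9 197. ]
-0.04 -0.09 scenecrop [733. 102.] topcrop [ 79. 460.] [357.1 144.8]
-0.04 0 scenecrop [695. 155.] topcrop [114. 329.] [344.4 162.6]
-0.04 0.09 scenecrop [653. 214.] topcrop [148. 201.] [330.1 182.6]
-0.076 -0.09 scenecrop [735.  70.] topcrop [ 75. 455.] [358.  133.7]
-0.076 0 scenecrop [697. 121.] topcrop [111. 321.] [345.  151.2]
-0.076 0.09 scenecrop [654. 180.] topcrop [146. 189.] [330.2 171.1]
-0.12 -0.09 scenecrop [738.  28.] topcrop [ 69. 449.] [359.  119.4]
-0.12 0 scenecrop [699.  78.] topcrop [106. 310.] [345.7 136.5]
-0.12 0.09 scenecrop [654. 136.] topcrop [143. 173.] [330.4 156.1]
[[ 0.2564429   0.96649753 -0.01093427]
 [ 0.9665351  -0.25650024 -0.00418652]
 [-0.0068509  -0.00949475 -0.99993146]]
```

The gripper projects where it appears: its fingertip is at about (697,195) in the right half of the picture, above the grey left end. Going down now.

```bash
python3 -m creep '[{"gripper":1,"travel":[0,0,0.03],"turn":0},{"gripper":1,"travel":[0,0,0.028],"turn":0},{"gripper":1,"travel":[0,0,0.01],"turn":0},{"gripper":1,"travel":[0,0,0],"turn":0},{"gripper":1,"travel":[0,0,0],"turn":0}]'; python3 go.py -0.006 0.1025 0.0704
```

```text
time_s: 3.82
eef_pos: [0.5727, 0.0975, 0.0964]
ee_rot: [2.482, 1.917, 0.001]
force: [-0.1, -0.3, -0.3]
opening: 0.0006
t 3.825 fixture xy [0.0016 0.1039] tip z 0.0884 tool y vs fix x (about world z) 0.004599141443250854 tool z [ 0.004  -0.0045 -1.    ] q6 0.2375030100959901 F [-0.0179 -0.3495] -0.33711984122138317 op 0.0006045076012117969
travel tool [-0.0013 -0.0077  0.018 ]
```

```bash
python3 -m creep '[{"gripper":1,"travel":[0,0,0.002],"turn":0},{"gripper":1,"travel":[0,0,0.002],"turn":0}]'; python3 go.py -0.006 0.1025 0.0704
```

```text
time_s: 4.08
eef_pos: [0.574, 0.0975, 0.0943]
ee_rot: [2.48, 1.915, 0.005]
force: [0.3, -0.2, 0.0]
opening: 0.0004
t 4.075 fixture xy [0.0029 0.1042] tip z 0.0863 tool y vs fix x (about world z) 0.004743864740149595 tool z [ 0.0075 -0.0046 -1.    ] q6 0.2374469043635437 F [ 0.3474 -0.0956] 0.04767077527347084 op 0.0004315297828499421
travel tool [-0.0016 -0.009   0.0158]
```

```bash
python3 -m creep '[{"gripper":1,"travel":[-0.0015,-0.006,0],"turn":0},{"gripper":1,"travel":[0,-0.005,0.005],"turn":0},{"gripper":1,"travel":[0,-0.001,0.005],"turn":0},{"gripper":1,"travel":[0,0,0],"turn":0}]'; python3 go.py -0.007 0.1025 0.0704
```

```text
time_s: 4.58
eef_pos: [0.5607, 0.0992, 0.0834]
ee_rot: [2.48, 1.916, 0.004]
force: [1.3, -0.6, -0.6]
opening: 0.0008
t 4.575 fixture xy [-0.0105  0.1024] tip z 0.0754 tool y vs fix x (about world z) 0.004862989546613239 tool z [ 0.0068 -0.0045 -1.    ] q6 0.24010879997336174 F [ 1.4057 -0.2106] -0.582943334912749 op 0.0007795493979890952
travel tool [0.0001 0.0034 0.005 ]
```

```bash
python3 -m creep '[{"gripper":1,"travel":[0,0.002,0.002],"turn":0},{"gripper":1,"travel":[0,0,0.001],"turn":0},{"gripper":1,"travel":[0,0,0.001],"turn":0}]'; python3 go.py -0.007 0.1025 0.0704;  python3 -m creep '[{"gripper":1,"travel":[0,0,0.001],"turn":0},{"gripper":1,"travel":[0,0,0.001],"turn":0}]'; python3 go.py -0.007 0.1025 0.0704
```

```text
time_s: 4.95
eef_pos: [0.5632, 0.0986, 0.0792]
ee_rot: [2.48, 1.915, 0.005]
force: [-0.4, -0.3, 0.3]
opening: 0.0007
t 4.95 fixture xy [-0.0078  0.1025] tip z 0.0712 tool y vs fix x (about world z) 0.0047210237437427804 tool z [ 0.0073 -0.0046 -1.    ] q6 0.2392375849076143 F [-0.3054 -0.4327] 0.28694545894300644 op 0.0006720173110229772
travel tool [0.     0.0008 0.0008]
time_s: 5.2
eef_pos: [0.5633, 0.0986, 0.0787]
ee_rot: [2.48, 1.915, 0.005]
force: [-4.1, -0.5, 10.3]
opening: 0.0007
t 5.2 fixture xy [-0.0078  0.1025] tip z 0.0707 tool y vs fix x (about world z) 0.004864106863049056 tool z [ 0.0076 -0.0047 -1.    ] q6 0.2391969704351271 F [-3.8683 -1.5065] 10.336577887900614 op 0.000704502700311379
travel tool [0.     0.0008 0.0003]
```

Contact is at 10 N, with the tip at z 70.7 mm. Now slide right with light pressure.

```bash
python3 -m creep '[{"gripper":1,"travel":[-0.005,0,0.0004],"turn":0},{"gripper":1,"travel":[-0.005,0,0.0004],"turn":0},{"gripper":1,"travel":[-0.005,0,0.0004],"turn":0},{"gripper":1,"travel":[-0.005,0,0.0004],"turn":0}]'; python3 go.py -0.007 0.03 0.07;  python3 -m creep '[{"gripper":1,"travel":[-0.006,0,0.0004],"turn":0},{"gripper":1,"travel":[-0.006,0,0.0004],"turn":0},{"gripper":1,"travel":[-0.006,0,0.0004],"turn":0},{"gripper":1,"travel":[-0.006,0,0.0004],"turn":0}]'; python3 go.py -0.007 0.03 0.07
```

```text
time_s: 5.7
eef_pos: [0.5598, 0.0796, 0.0787]
ee_rot: [2.479, 1.915, 0.013]
force: [1.1, 3.1, 6.6]
opening: 0.0005
t 5.7 fixture xy [-0.0063  0.0833] tip z 0.0707 tool y vs fix x (about world z) 0.004772714884801299 tool z [ 0.0123 -0.0025 -0.9999] q6 0.20176111276868752 F [0.2832 3.3168] 6.566932700416022 op 0.0004911653976167223
travel tool [-0.0533 -0.001   0.0007]
time_s: 6.2
eef_pos: [0.5549, 0.0559, 0.0783]
ee_rot: [2.479, 1.913, 0.019]
force: [0.4, 5.4, 6.3]
opening: 0.0005
t 6.2 fixture xy [-0.0049  0.0591] tip z 0.0703 tool y vs fix x (about world z) 0.00413492732590659 tool z [ 0.0162 -0.0007 -0.9999] q6 0.15521698842979043 F [-1.0328  5.301 ] 6.303821546935712 op 0.0004884165323923001
travel tool [-0.0291 -0.0022  0.0002]
```

```bash
python3 -m creep '[{"gripper":1,"travel":[-0.006,-0.0007,0.0004],"turn":0},{"gripper":1,"travel":[-0.006,-0.0007,0.0004],"turn":0},{"gripper":1,"travel":[-0.006,-0.0007,0.0004],"turn":0},{"gripper":1,"travel":[-0.006,-0.0007,0.0004],"turn":0},{"gripper":1,"travel":[-0.006,-0.0007,0.0004],"turn":0}]'; python3 go.py -0.007 0 0.07;  python3 -m creep '[{"gripper":1,"travel":[-0.006,-0.0007,0.0004],"turn":0},{"gripper":1,"travel":[-0.006,-0.0007,0.0004],"turn":0},{"gripper":1,"travel":[-0.006,-0.0007,0.0004],"turn":0},{"gripper":1,"travel":[-0.006,-0.0007,0.0004],"turn":0}]'; python3 go.py -0.007 0 0.07
```

```text
time_s: 6.82
eef_pos: [0.5463, 0.0274, 0.0783]
ee_rot: [2.478, 1.91, 0.031]
force: [1.0, 4.5, 6.2]
opening: 0.0002
t 6.825 fixture xy [-0.0059  0.0293] tip z 0.0703 tool y vs fix x (about world z) 0.002803914270533503 tool z [ 0.0232  0.0021 -0.9997] q6 0.09585284553522097 F [-0.2446  4.6141] 6.247104471101271 op 0.00017880288592877038
travel tool [-0.0293 -0.0012  0.0001]
time_s: 7.32
eef_pos: [0.5392, 0.0047, 0.0783]
ee_rot: [2.478, 1.908, 0.04]
force: [0.7, 5.0, 7.3]
opening: 0.0003
t 7.325 fixture xy [-0.0069  0.0056] tip z 0.0703 tool y vs fix x (about world z) 0.0016013947637300574 tool z [ 0.0287  0.0044 -0.9996] q6 0.0465627978380581 F [-0.5894  4.9962] 7.271014457166197 op 0.0002854529636483954
travel tool [-0.0056 -0.0001  0.0003]
```

```bash
python3 -m creep '[{"gripper":1,"travel":[-0.005,-0.0004,0.0004],"turn":0},{"gripper":1,"travel":[-0.005,-0.0004,0.0004],"turn":0},{"gripper":1,"travel":[-0.005,-0.0004,0.0004],"turn":0}]'; python3 go.py;  python3 -m creep '[{"gripper":1,"travel":[-0.004,-0.0004,0.0004],"turn":0},{"gripper":1,"travel":[-0.004,-0.0004,0.0004],"turn":0}]'; python3 go.py -0.007 -0.03 0.07;python3 -m creep '[{"gripper":1,"travel":[-0.004,-0.0004,0.0004],"turn":0},{"gripper":1,"travel":[-0.004,-0.0004,0.0004],"turn":0}]'; python3 go.py -0.007 -0.03 0.07
```

```text
time_s: 7.7
eef_pos: [0.5352, -0.0094, 0.0783]
ee_rot: [2.478, 1.906, 0.046]
force: [0.9, 4.7, 6.0]
opening: 0.0006
t 7.7 fixture xy [-0.0072 -0.0091] tip z 0.0703 tool y vs fix x (about world z) 0.0005767290537604386 tool z [ 0.0322  0.0062 -0.9995] q6 0.01479126760208541 F [-0.3859  4.7727] 6.008146636472484 op 0.0006284723376215674
time_s: 7.95
eef_pos: [0.533, -0.017, 0.0782]
ee_rot: [2.478, 1.905, 0.05]
force: [0.2, 4.1, 6.4]
opening: 0.0006
t 7.95 fixture xy [-0.0073 -0.017 ] tip z 0.0702 tool y vs fix x (about world z) -0.0001453747517579096 tool z [ 0.0344  0.0073 -0.9994] q6 -0.0026183276349811533 F [-0.8341  4.0055] 6.447061182391024 op 0.0005814149645701627
travel tool [-0.013   0.0003 -0.    ]
time_s: 8.2
eef_pos: [0.5296, -0.0252, 0.0771]
ee_rot: [2.478, 1.905, 0.049]
force: [-0.2, 0.7, -0.3]
opening: 0.0008
t 8.2 fixture xy [-0.0084 -0.0258] tip z 0.0691 tool y vs fix x (about world z) -2.5219556210986926e-05 tool z [ 0.0339  0.007  -0.9994] q6 -0.020058902847899362 F [-0.3555  0.6086] -0.25257193106719616 op 0.0007665679190529461
travel tool [-0.0042  0.0015 -0.001 ]
```

The force is gone and the tip is 1 mm down, so the notch's left edge is at about y −12 mm. I'll centre over it and press.

```bash
python3 -m creep '[{"gripper":1,"travel":[-0.005,0.001,0],"turn":0},{"gripper":1,"travel":[0,0,0.003],"turn":0},{"gripper":1,"travel":[0,0,0.003],"turn":0}]'; python3 go.py -0.007 -0.031 0.052;  python3 -m creep '[{"gripper":1,"travel":[0,0,0.002],"turn":0},{"gripper":1,"travel":[0,0,0.002],"turn":0}]'; python3 go.py -0.007 -0.031 0.052
```

```text
time_s: 8.57
eef_pos: [0.5279, -0.0319, 0.0696]
ee_rot: [2.48, 1.905, 0.044]
force: [-2.0, 0.7, 7.7]
opening: 0.0005
t 8.575 fixture xy [-0.0084 -0.0327] tip z 0.0616 tool y vs fix x (about world z) -0.0007132223956799466 tool z [ 0.0304  0.0063 -0.9995] q6 -0.03121918512404856 F [-2.1163  0.113 ] 7.708502683943692 op 0.0005488613278221072
travel tool [0.0015 0.0011 0.0096]
time_s: 8.82
eef_pos: [0.5279, -0.0318, 0.0662]
ee_rot: [2.48, 1.906, 0.043]
force: [-3.5, 0.4, 8.0]
opening: 0.0005
t 8.825 fixture xy [-0.0084 -0.0326] tip z 0.0582 tool y vs fix x (about world z) -0.0004219846049247633 tool z [ 0.0303  0.0062 -0.9995] q6 -0.03119573440099626 F [-3.4416 -0.5408] 7.975301318151657 op 0.0005277599756360868
travel tool [0.0015 0.0012 0.0062]
```

```bash
python3 -m creep '[{"gripper":1,"travel":[0,0,0.002],"turn":0},{"gripper":1,"travel":[0,0,0.002],"turn":0},{"gripper":1,"travel":[0,0,0.002],"turn":0}]'; python3 go.py -0.007 -0.031 0.052;  python3 -m creep '[{"gripper":1,"travel":[0,0,0.002],"turn":0},{"gripper":1,"travel":[0,0,0.002],"turn":0},{"gripper":1,"travel":[0,0,0.002],"turn":0}]'; python3 go.py -0.007 -0.031 0.052
```

```text
time_s: 9.2
eef_pos: [0.5279, -0.0317, 0.0615]
ee_rot: [2.478, 1.907, 0.042]
force: [-2.2, -0.2, 7.7]
opening: 0.0005
t 9.2 fixture xy [-0.0084 -0.0325] tip z 0.0535 tool y vs fix x (about world z) 0.0008181562390324193 tool z [ 0.0301  0.0052 -0.9995] q6 -0.03115568828226869 F [-2.0731 -0.7229] 7.7092638604161925 op 0.0005447278743663257
travel tool [0.0015 0.0014 0.0016]
time_s: 9.57
eef_pos: [0.528, -0.0317, 0.0601]
ee_rot: [2.475, 1.908, 0.042]
force: [-6.9, -0.2, 21.5]
opening: 0.0007
t 9.575 fixture xy [-0.0083 -0.0325] tip z 0.0521 tool y vs fix x (about world z) 0.002582401474662599 tool z [ 0.031   0.0036 -0.9995] q6 -0.031096676473289255 F [-6.6511 -1.9844] 21.45685264469666 op 0.0006968032355566137
travel tool [0.0015 0.0013 0.0001]
```

The catch has bottomed: 21 N at tip z 52.1 mm. Retreat straight up, then back.

```bash
python3 -m creep '[{"gripper":1,"travel":[0,0,-0.005],"turn":0},{"gripper":1,"travel":[0,0,-0.015],"turn":0},{"gripper":1,"travel":[0,0,-0.03],"turn":0},{"gripper":1,"travel":[0,0,-0.04],"turn":0},{"gripper":1,"travel":[0,0,-0.04],"turn":0},{"gripper":1,"travel":[0,-0.04,-0.03],"turn":0},{"gripper":1,"travel":[0,-0.05,0],"turn":0},{"gripper":1,"travel":[0,-0.05,0],"turn":0},{"gripper":1,"travel":[0,0,0],"turn":0},{"gripper":1,"travel":[0,0,0],"turn":0}]'; python3 go.py
python3 - <<'E'
from h import *
s=optics.capture("scene")[:,:,::-1];t=optics.capture("top")[:,:,::-1]
b=cv2.resize(s[130:290,160:400],(600,400),interpolation=cv2.INTER_CUBIC)
cv2.imwrite("pics/d.png",np.clip(b*1.8,0,255).astype(np.uint8))
t0=cv2.imread("pics/top0.png");s0=cv2.imread("pics/scene0.png")
for n,im,i0,boxes in (("top",t,t0,dict(jar=(292,142,310,158),mug=(160,185,205,230),cleaner=(452,205,485,230),screwdriver=(405,240,435,272))),("scene",s,s0,dict(white=(340,155,370,190),tape=(282,160,312,184),mug=(455,190,510,245),adapter=(230,188,254,214),cleaner=(160,145,192,190)))):
    for k,(a,b2,c,d) in boxes.items(): print(n,k,np.abs(im[b2:d,a:c].astype(int)-i0[b2:d,a:c]).mean().round(1))
E
```

```text
time_s: 10.82
eef_pos: [0.3853, 0.0039, 0.2253]
ee_rot: [2.471, 1.906, 0.045]
force: [-0.6, 0.2, 0.9]
opening: 0.0006
t 10.825 fixture xy [-0.1554 -0.0348] tip z 0.2173 tool y vs fix x (about world z) 0.0032188151258133457 tool z [ 0.0354  0.0017 -0.9994] q6 -0.039724776740362094 F [-0.6296  0.0258] 0.8586887592781499 op 0.0006010681214849458
top jar 3.8
top mug 4.6
top cleaner 4.6
top screwdriver 4.6
scene white 17.2
scene tape 4.6
scene mug 1.7
scene adapter 2.2
scene cleaner 1.6
```

View pics/d.png

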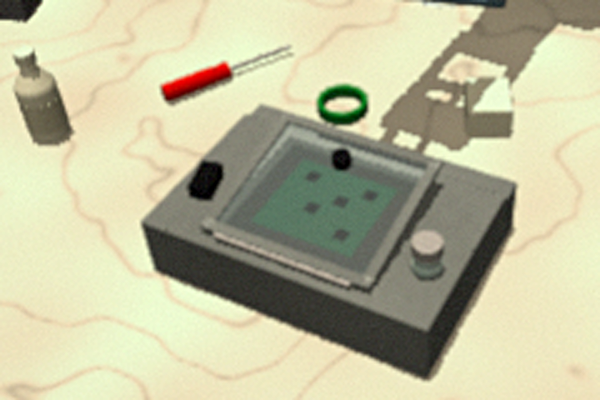

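The cover now stands up: its raised near edge hides the strip, and the knob has moved up about 5 px to (296,193). The loose things are in place; the change at the white box is the arm's shadow falling on it. Handing in.

```bash
python3 -c "
from plant import ticket
print(ticket.close_job())"
```

```text
the job is handed in; nothing more can be done
None
```

The job is done and handed in at about 11 s of the 48 s allowed; no verdict was reported.

- **What I did:** With the gripper shut, I touched the grey left end at about 10 N. I then slid right along the black strip at about 6 N until the force vanished and the tip dropped, at fixture y about −20 mm. From there I pressed the catch from tip height 61.6 mm to 52.1 mm. It bottomed at 21 N, close to the 52 mm expected for fully down. I then lifted straight up and drew back.
- **Last checks:** The final picture shows the cover standing popped up, with the knob about 5 px higher; I judged this by eye and did not measure the angle. The wrist force reads about zero.
- **Loose things:** Before-and-after picture differences are at noise level, except at the white box. There the arm's shadow falls on the box, and by eye it has not moved.
- **One disagreement:** Matching the strip's back-left corner across the two views gave 86 mm with a 10 mm miss, probably because the cover's frame hid it in the scene view. I ignored that and relied on the touch, which put the strip's top at 70.3 mm.

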